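# Return the reagent set to the bench rack in its order

## Task

Move the four reagent bottles from the wooden carrying tray to the steel bench rack beside it, one bottle to a cell, keeping their left-to-right order: the leftmost bottle of the tray goes into the leftmost cell of the rack, and so on along the row. Keep each bottle upright, set it down on the floor of its cell rather than dropping it, and do not shift the other glassware on the bench.

Things in the scene. Friction and masses are not known exactly. Their poses are not given: they have to be found in the camera images.
- stoppered_bottle: Amber glass reagent bottle with a flat round glass stopper (stopper fast in the neck) and a blank paper label. Round body 48 mm across with straight sides up to 68 mm, narrow neck, 112 mm tall overall, 0.13 to 0.27 kg. Origin: centre of its underside; z up.
- dropper_bottle: Amber glass dropper bottle with a black collar and a slim rubber bulb on top, blank paper label. Round body 44 mm across with straight sides up to 66 mm, 117 mm tall overall, 0.09 to 0.18 kg. Origin: centre of its underside; z up.
- wide_jar: Amber glass wide-mouth jar with a broad black screw cap (47 mm across), blank paper label. Round body 50 mm across with straight sides up to 66 mm, 87 mm tall overall, 0.14 to 0.28 kg. Origin: centre of its underside; z up.
- square_bottle: Square amber glass bottle, 44 x 44 mm body with straight sides up to 70 mm, small black screw cap (29 mm across), blank paper labels on two sides, 98 mm tall overall, 0.13 to 0.25 kg. Its flat sides face along its x and y axes, and it stands nearly square to its tray. Origin: centre of its underside; z up.
- carry_tray: Wooden carrying tray, 78 x 298 mm, a bottle in each cell at the start, in any order. Four open cells 66 x 66 mm inside, in a row along its y axis, centres at y = -108, -36, 36, 108 mm (+y: robot's left), floor 8 mm above the origin, walls between and around 34 mm high, 6 mm thick. Fixed. Origin: middle of the underside, on the bench; x away from the robot. End boards 83 mm high.
- bench_rack: Steel wire rack, 80 x 294 mm, empty, left or right of the tray, roughly in line with it. Four open cells 66 x 66 mm inside, in a row along its y axis, centres at y = -108, -36, 36, 108 mm (+y: robot's left), floor 8 mm above the origin, walls between and around 34 mm high, 6 mm thick. Fixed. Origin: middle of the underside, on the bench; x away from the robot.
- conical_flask: Small clear glass conical flask, 55 mm across the foot, 87 mm tall, standing between the tray and the rack: a bystander, to be left alone. Origin: centre of its underside; z up.
- evaporating_dish: White porcelain evaporating dish, 74 mm across the rim, 24 mm high, standing in front of the wooden tray: a bystander, to be left alone. Origin: centre of its underside; z up.
Not all that is in view belongs to the job. What is shaped like the square_bottle but green or purple is not meant.

How it is judged (in metres and radians):
At the end, for the whole second after the job is handed in: All four bottles stand upright (0.1 rad) on the steel rack's floor (4 mm), each in its own cell (14 mm of its centre along each rack axis), in the tray's left-to-right order (so each ends 386 to 460 mm from its start; one cell off lies outside this), released and at rest ((y of stoppered_bottle in the frame of bench_rack between -0.122 and -0.094 m or y of stoppered_bottle in the frame of bench_rack between -0.05 and -0.022 m or y of stoppered_bottle in the frame of bench_rack between 0.022 and 0.05 m or y of stoppered_bottle in the frame of bench_rack between 0.094 and 0.122 m) and x of stoppered_bottle in the frame of bench_rack between -0.014 and 0.014 m and z of stoppered_bottle in the frame of bench_rack between 0.004 and 0.012 m and distance of stoppered_bottle from where it was at the start of the episode between 0.386 and 0.46 m and angle between each of stoppered_bottle, dropper_bottle, wide_jar, square_bottle's own z axis and vertical below 0.1 rad and linear speed of each of stoppered_bottle, dropper_bottle, wide_jar, square_bottle below 0.02 m/s and contact force between the fingers and stoppered_bottle below 0.1 N and (y of dropper_bottle in the frame of bench_rack between -0.122 and -0.094 m or y of dropper_bottle in the frame of bench_rack between -0.05 and -0.022 m or y of dropper_bottle in the frame of bench_rack between 0.022 and 0.05 m or y of dropper_bottle in the frame of bench_rack between 0.094 and 0.122 m) and x of dropper_bottle in the frame of bench_rack between -0.014 and 0.014 m and z of dropper_bottle in the frame of bench_rack between 0.004 and 0.012 m and distance of dropper_bottle from where it was at the start of the episode between 0.386 and 0.46 m and contact force between the fingers and dropper_bottle below 0.1 N and (y of wide_jar in the frame of bench_rack between -0.122 and -0.094 m or y of wide_jar in the frame of bench_rack between -0.05 and -0.022 m or y of wide_jar in the frame of bench_rack between 0.022 and 0.05 m or y of wide_jar in the frame of bench_rack between 0.094 and 0.122 m) and x of wide_jar in the frame of bench_rack between -0.014 and 0.014 m and z of wide_jar in the frame of bench_rack between 0.004 and 0.012 m and distance of wide_jar from where it was at the start of the episode between 0.386 and 0.46 m and contact force between the fingers and wide_jar below 0.1 N and (y of square_bottle in the frame of bench_rack between -0.122 and -0.094 m or y of square_bottle in the frame of bench_rack between -0.05 and -0.022 m or y of square_bottle in the frame of bench_rack between 0.022 and 0.05 m or y of square_bottle in the frame of bench_rack between 0.094 and 0.122 m) and x of square_bottle in the frame of bench_rack between -0.014 and 0.014 m and z of square_bottle in the frame of bench_rack between 0.004 and 0.012 m and distance of square_bottle from where it was at the start of the episode between 0.386 and 0.46 m and contact force between the fingers and square_bottle below 0.1 N); the robot touches nothing.
It fails at once if a bottle is tipped more than about 35 degrees (angle between any of stoppered_bottle, dropper_bottle, wide_jar, square_bottle's own z axis and vertical above 0.6 rad).
It fails at once if a bottle is dropped (falls free for more than about 25 mm) ((linear speed of stoppered_bottle above 0.7 m/s and contact force between the fingers and stoppered_bottle below 0.1 N) or (linear speed of dropper_bottle above 0.7 m/s and contact force between the fingers and dropper_bottle below 0.1 N) or (linear speed of wide_jar above 0.7 m/s and contact force between the fingers and wide_jar below 0.1 N) or (linear speed of square_bottle above 0.7 m/s and contact force between the fingers and square_bottle below 0.1 N)).
It fails at once if the conical flask or the evaporating dish is shifted by more than 30 mm or tipped (distance of any of conical_flask, evaporating_dish from where it was at the start of the episode above 0.03 m or angle between any of conical_flask, evaporating_dish's own z axis and vertical above 0.4 rad).
It also fails if it takes over 125 s, if anything falls off the work surface, if the arm or the gripper's body presses on something with over 40 N, if the wrist force passes 120 N, or if a joint passes its speed limit or range.

## Robot

A 6-joint arm with a two-finger parallel gripper is mounted at the origin on the work surface. World frame = base frame: x ahead of the robot, y to its left, z up, the work surface at z = 0. Lengths are in mm, angles in rad, forces in N, time in s.
With the tool pointing down it reaches from about 275 to 825 mm from the base axis. Payload 4.9 kg.
Tool frame: the origin (TCP) lies at the very end of the fingers, on their centre line; the grasp point (between the pads) lies 19 mm behind it; z points along the fingers, y is the line along which they close (so a half turn about z gives the same grasp; the last joint's range is limited). The gripper opens to 85 mm and grips with 20 to 120 N. Pads are 22 mm wide; open, the fingers measure 114 mm over their backs; the gripper's body (76 mm by 85 mm) begins 54 mm behind the grasp point. The pads swing forward as they close: fully open they stand 13 mm farther back than shut.
Start: joints at [-1.42, 0.326, -0.193, 1.052, 0, 1.437], TCP at [154.543, -527.859, 231.281] pointing down, gripper open.
Joint ranges: [-2.65, 2.65], [-0.97, 1.79], [-1.3, 1.35], [-1.93, 2.1], [-1.47, 1.37], [-3.14, 3.14]. Speed limits (rad/s): [2.57, 2.57, 3.14, 3.14, 3.14, 3.14].

## Interface

Orientations are given as [roll, pitch, yaw] about the fixed x, y, z axes, in that order (R = Rz(yaw) Ry(pitch) Rx(roll)).
In Python, from bench import bot, solve_ik, imaging gives the robot as it stands. Calls block until the motion is done:
- bot.move_ptp(position, orientation): joint-space move of the TCP to a pose.
- bot.movel(position, rot=None, max_speed=150, threshold=None): straight line of the TCP; rot=None keeps the orientation; max_speed is the mean speed in mm/s. With threshold (N) it stops when the force on the tool has changed by that much, and returns True; else False.
- bot.move_j(angles): joint-space move.
- bot.grip(opening, effort=None): opening from 0.0 (shut) to 1.0 (fully open); effort is the grip in N (None keeps the last); returns when the fingers have stopped.
- bot.dwell(seconds).
- solve_ik(position, orientation): joint angles nearest the present ones, or None.
- bot.get_state(): the state.
- imaging.capture(name): name is "scene" or "top" or "wrist"; returns the picture (480x640x3 uint8, blue, green, red); there is no depth.
- imaging.camera_model(name): a dict with "K" (3x3 intrinsics, pixels), "position" and "rotation" of the camera in the world. Camera axes: x right, y up, looking along -z (the intrinsics and any distortion apply to the point x, -y, -z); pixel columns grow to the right and rows downward; lengths in mm; the calibration is good to about 2 mm. A picture is of the moment at which its call begins: read the wrist's pose just before it. camera_model takes no time and is no camera call; for the wrist camera it gives the pose at the moment of the call.
A pose or a line that the arm cannot do raises bot.IKError and nothing moves.
- bot.sign_off(): hands the job in; it is judged then, once.
The state is a dict: "t": time; "qpos": joint angles; "joint_velocities": joint speeds; "effort": joint torques, N m; "tcp_pos": TCP position; "orientation": TCP orientation; "contact_force": force on the tool from outside, world axes, zero at the start; "wrist_torque": the same for the moment, N m; "opening": opening from 0.0 (shut) to 1.0 (fully open); "gripper_force": force on a finger pad.
Only numpy, scipy, OpenCV 4.12 (cv2) and the standard library are available. Lean on these libraries where they do the work, as an engineer would, in place of code of your own. Each camera call takes 0.05 s, during which the arm holds its last target. There are 200 camera calls.

## Working session

There is one attempt and no reset: what is moved stays moved. The work goes in short steps, each a Python script; the robot and the scene stay as the last script left them, time stands still between calls to the robot, and variables do not carry over. Pictures are saved under pics/ and viewed, at most 14 in all, crops included, and the job is handed in when it is done.

```bash
ls; mkdir -p pics
python3 - <<'E'
from bench import bot, imaging
import cv2
for n in("scene","top"):
    cv2.imwrite(f"pics/{n}0.png",imaging.capture(n))
    m=imaging.camera_model(n); print(n,m)
s=bot.get_state(); print(s["t"],s["orientation"],s["opening"])
E
```

```text
pics
scene {'K': array([[449.26385183,   0.        , 316.78037887],
       [  0.        , 449.26385183, 237.19790541],
       [  0.        ,   0.        ,   1.        ]]), 'position': array([806.06624407, 468.55014926, 741.53975152]), 'rotation': array([ 6.60045154e-01, -9.11373749e-05,  2.54528495e+00])}
top {'K': array([[449.19621302,   0.        , 321.30119662],
       [  0.        , 449.19621302, 239.34748622],
       [  0.        ,   0.        ,   1.        ]]), 'position': array([396.75096368,  20.65492176, 958.97127695]), 'rotation': array([ 0.12552369, -0.02071977, -1.57444034])}
0.1 [-3.13999543e+00 -2.09412218e-04  2.84726954e-01] 1.000361424484222
```

View pics/scene0.png

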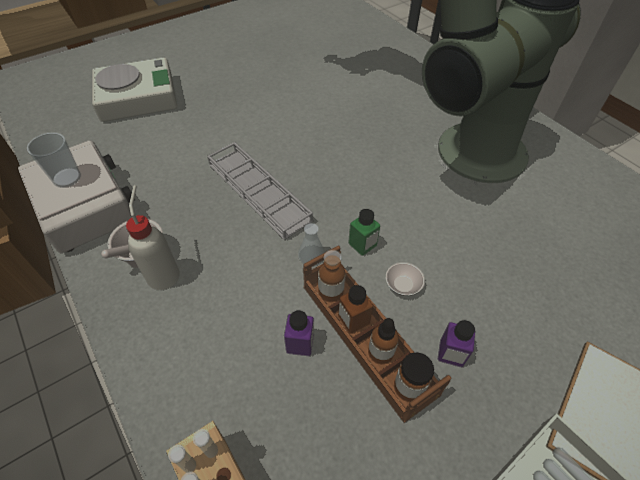

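View pics/top0.png

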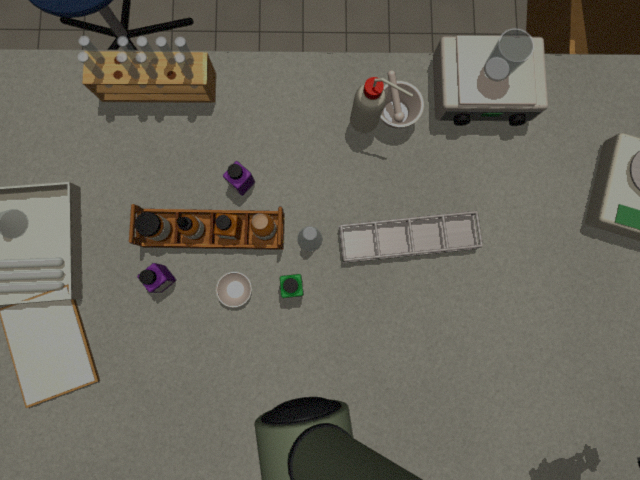

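The top view shows the tray on the left with, left to right, the jar (151,226), dropper (189,227), square (226,227) and stoppered bottle (262,226). The flask is at (310,237), and the rack spans (340–480, 213–262). Next I'll get the pixels by mask.

```bash
cat > h.py <<'E'
import numpy as np, cv2
from scipy.spatial.transform import Rotation as Ro
from bench import bot, solve_ik, imaging
def rays(m,px):
    px=np.atleast_2d(np.float64(px)); d=np.c_[px,np.ones(len(px))]@np.linalg.inv(m["K"]).T
    return (d*[1,-1,-1])@Ro.from_euler("xyz",m["rotation"]).as_matrix().T
def plane(m,px,z):
    d=rays(m,px); return m["position"]+d*((z-m["position"][2])/d[:,2])[:,None]
def proj(m,P):
    p=(np.atleast_2d(P)-m["position"])@Ro.from_euler("xyz",m["rotation"]).as_matrix()*[1,-1,-1]
    p=p@m["K"].T; return p[:,:2]/p[:,2:]
E
python3 - <<'E'
from h import *
m=imaging.camera_model("top"); im=cv2.imread("pics/top0.png"); g=im.max(2)
x0,x1,y0,y1=125,290,195,260
k=(g<55).astype(np.uint8); k[:y0]=k[y1:]=0; k[:,:x0]=k[:,x1:]=0
n,l,s,c=cv2.connectedComponentsWithStats(k)
for i in range(1,n):
    if s[i,4]>25: print("dark",s[i],c[i])
roi=im[200:275,330:490]; gg=cv2.cvtColor(roi,6); print(np.percentile(gg,[5,25,50,75,90]))
r=((gg>140)*255).astype(np.uint8)
r=cv2.morphologyEx(r,cv2.MORPH_CLOSE,np.ones((7,7)))
cs=max(cv2.findContours(r,0,2)[0],key=cv2.contourArea)
b=cv2.boxPoints(cv2.minAreaRect(cs))+[330,200]; print(b)
for z in(8,34,42):
    P=plane(m,b,z); print(z,P.round(0)[:,:2].tolist(),P.mean(0).round(1),np.linalg.norm(np.diff(P,axis=0),axis=1))
big=cv2.resize(im[190:280,120:320],None,fx=4,fy=4,interpolation=2); big2=cv2.resize(im[200:275,320:500],None,fx=4,fy=4,interpolation=2)
cv2.imwrite("pics/c1.png",np.vstack([big[:300],np.pad(big2[:300],((0,0),(0,80),(0,0)))]))
E
```

```text
dark [132 206  43  40 719] [146.12795549 224.4867872 ]
dark [177 212  33  19 229] [185.49344978 220.70742358]
dark [213 213  18  18 218] [221.42201835 221.85321101]
dark [248 213   7  17  26] [248.96153846 218.84615385]
dark [234 217   8  23  92] [238.09782609 228.65217391]
dark [159 226  13  16  41] [167.36585366 234.97560976]
dark [194 229  11  11  29] [200.4137931  235.37931034]
dark [177 231   4  12  33] [178.06060606 237.        ]
dark [144 246  47   2  68] [164.41176471 246.63235294]
[ 78. 111. 115. 133. 146.]
[[340.81061459 225.1378994 ]
 [468.18821716 212.18424797]
 [471.69235229 246.6414566 ]
 [344.31474304 259.59510803]]
8 [[547.0, -41.0], [576.0, -318.0], [501.0, -322.0], [473.0, -48.0]] [ 524.2 -182.4    8. ] [277.86463209  75.18207762 275.20041779]
34 [[543.0, -40.0], [571.0, -309.0], [498.0, -313.0], [471.0, -46.0]] [ 520.8 -176.9   34. ] [270.26768294  73.12656442 267.6763095 ]
42 [[542.0, -39.0], [569.0, -306.0], [497.0, -310.0], [471.0, -46.0]] [ 519.7 -175.1   42. ] [267.93016012  72.49409882 265.36119926]
```

View pics/c1.png

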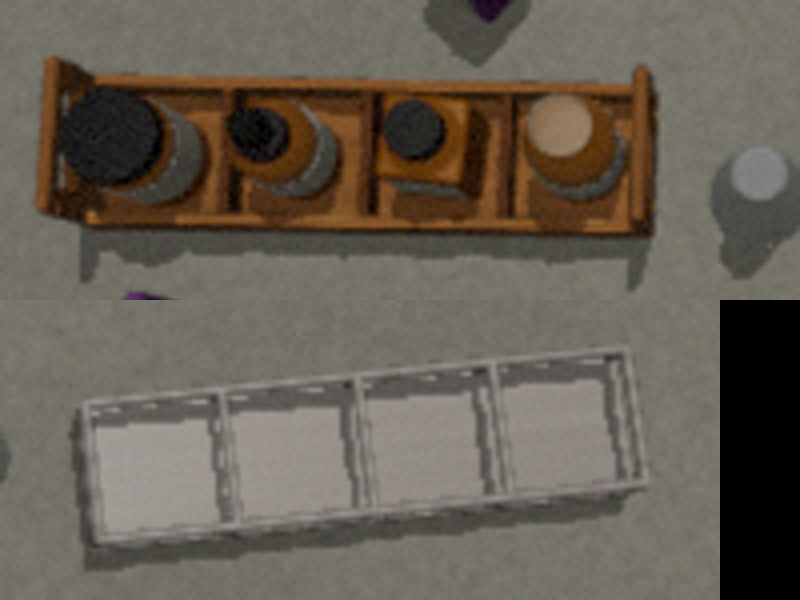

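Run:
```python
from h import *
m=imaging.camera_model("top"); ms=imaging.camera_model("scene")
b=[(340.5,225.75),(476.75,212),(481.25,246.5),(344.25,260.75)]
for z in(34,42):
    P=plane(m,b,z); d=(P[0]-P[1]+P[3]-P[2]);print(z,P.round(0)[:,:2].tolist(),P.mean(0).round(1),np.linalg.norm(P-np.roll(P,-1,0),axis=1).round(0),"yaw",np.arctan2(-d[0],d[1]))
    print(proj(ms,P).round(0).tolist())
px=[(147.5,224.25),(184.2,223.2),(223.2,222.5),(260,221.2),(310,231.5)]
Q=np.array([plane(m,p,z)[0] for p,z in zip(px,(95,122,106,120,87))]); print(Q.round(1)); print(proj(ms,Q).round(0).tolist())
for z in (34,42):
  T=plane(m,[(140,210),(280,212.5),(280,248),(142.5,245)],z);print(T.round(0).tolist(),np.linalg.norm(T-np.roll(T,-1,0),axis=1).round(0))
```

```text
34 [[542.0, -39.0], [571.0, -327.0], [498.0, -333.0], [469.0, -46.0]] [ 520.  -186.2   34. ] [289.  73. 288.  73.] yaw 0.10137814072013883
[[284.0, 230.0], [208.0, 155.0], [235.0, 142.0], [312.0, 212.0]]
42 [[541.0, -39.0], [570.0, -324.0], [497.0, -330.0], [468.0, -46.0]] [ 518.9 -184.4   42. ] [287.  73. 286.  73.] yaw 0.1013781407201387
[[284.0, 227.0], [209.0, 153.0], [235.0, 140.0], [312.0, 210.0]]
[[535.5 338.   95. ]
 [533.1 259.9 122. ]
 [537.  190.3 106. ]
 [537.2 118.5 120. ]
 [522.3  24.3  87. ]]
[[418.0, 365.0], [388.0, 317.0], [357.0, 291.0], [332.0, 257.0], [309.0, 229.0]]
[[575.0, 377.0, 34.0], [570.0, 87.0, 34.0], [495.0, 87.0, 34.0], [502.0, 369.0, 34.0]] [290.  75. 282.  74.]
[[574.0, 374.0, 42.0], [569.0, 87.0, 42.0], [495.0, 86.0, 42.0], [501.0, 366.0, 42.0]] [288.  74. 280.  73.]
```

Run:
```python
from h import *
import json
out={}
for n,p,y in(("wr",(480,-186,380),.10),("wt",(500,228,420),-.02)):
    best=min((q for q in (y+np.pi/2,y-np.pi/2) if solve_ik(p,[np.pi,0,q]) is not None),key=lambda q:abs(solve_ik(p,[np.pi,0,q])[5]))
    print(n,best,solve_ik(p,[np.pi,0,best])); bot.move_ptp(p,[np.pi,0,best]); bot.dwell(.2)
    m=imaging.camera_model("wrist"); cv2.imwrite(f"pics/{n}.png",imaging.capture("wrist"))
    out[n]={k:np.asarray(v).tolist() for k,v in m.items()}; print(m["position"],m["rotation"],m["K"][0,0])
json.dump(out,open("cams.json","w")); print(bot.get_state()["t"])
```

```text
wr 1.6707963267948966 [-0.51315029  0.20624303  0.0220593   1.38661259  0.          0.95764604]
[ 472.31619441 -114.9829102   522.75778112] [-0.28975547  0.00031781  0.09811462] 334.2778166988314
wt -1.5907963267948966 [ 0.29349617  0.28158946  0.21971495  1.50892181  0.         -1.25730015]
[498.37717379 153.99321271 563.03205801] [-2.90214346e-01  1.38577716e-04  3.12011615e+00] 334.2778166988314
4.3167
```

View pics/wr.png

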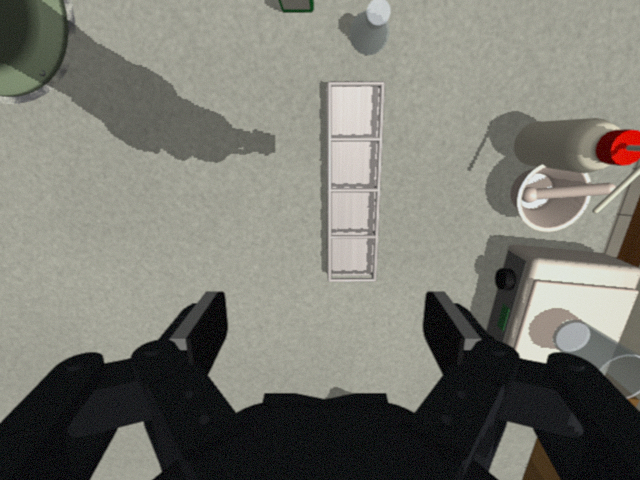

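View pics/wt.png

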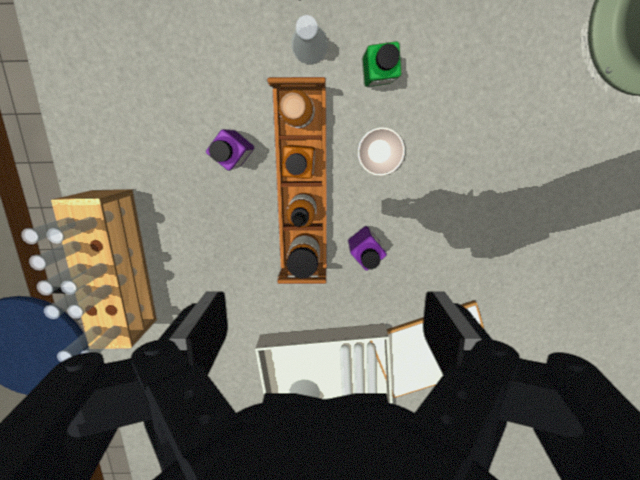

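Wrist picture 1 shows the rack with rim corners (328,83), (383,83), (376,281) and (329,281). Picture 2 shows the tray with cap centres at stopper (294,106), square (297,161), dropper tip (300,217) and jar (302,263). I'll cast rays and compare with the top view.

Run:
```python
from h import *
import json
C={k:{a:np.array(b) for a,b in v.items()} for k,v in json.load(open("cams.json")).items()}
P=plane(C["wr"],[(328,82.5),(383.5,82.5),(376.5,281),(328.5,281)],34);d=P[0]-P[3]+P[1]-P[2]
print(P.round(0)[:,:2].tolist(),P.mean(0).round(1),np.linalg.norm(P-np.roll(P,-1,0),axis=1).round(0),"yaw",np.arctan2(-d[0],d[1]))
px=[(302,263),(300,217),(297,161),(294,106),(306,26)]
top=[(147.5,224.25),(184.2,223.2),(223.2,222.5),(260,221.2),(310,231.5)]
mt=imaging.camera_model("top")
for a,b,z in zip(px,top,(95,125,106,120,87)):
    d1=rays(C["wt"],a)[0]; d2=rays(mt,b)[0]
    s=np.linalg.lstsq(np.c_[d1,-d2],mt["position"]-C["wt"]["position"],rcond=None)[0]
    print(plane(C["wt"],a,z).round(1),plane(mt,b,z).round(1),(C["wt"]["position"]+s[0]*d1).round(0),(mt["position"]+s[1]*d2).round(0))
im=cv2.imread("pics/wt.png"); cv2.imwrite("pics/c2.png",cv2.resize(im[60:300,250:350],None,fx=2.5,fy=2.5,interpolation=2))
```

```text
[[470.0, -48.0], [544.0, -40.0], [576.0, -329.0], [500.0, -337.0]] [ 522.3 -188.4   34. ] [ 75. 290.  76. 290.] yaw 0.10668826067769593
[[536.7 337.8  95. ]] [[535.5 338.   95. ]] [538. 344.  80.] [538. 344.  80.]
[[534.2 259.6 125. ]] [[532.6 259.1 125. ]] [536. 264. 107.] [536. 264. 107.]
[[536.5 187.1 106. ]] [[537.  190.3 106. ]] [535. 186. 126.] [534. 186. 126.]
[[536.  119.2 120. ]] [[537.2 118.5 120. ]] [536. 119. 119.] [537. 119. 119.]
[[519.3  23.2  87. ]] [[522.3  24.3  87. ]] [519.  25.  94.] [521.  24.  94.]
```

View pics/c2.png

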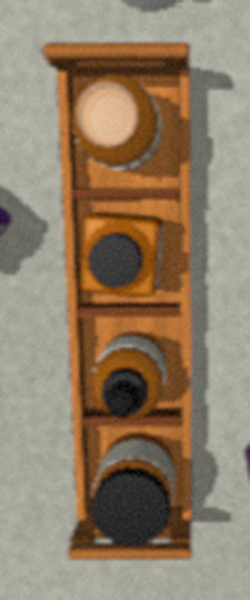

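```bash
cat >> h.py <<'E'
RC=np.array([521.,-187.]); RY=.104; TY=-.02
B={"stop":(536.5,119,52,-108),"square":(536.7,188.5,49,-36),"drop":(533.5,259.5,55,36),"jar":(536,338,50,108)}
def cell(y): return RC+[-np.sin(RY)*y,np.cos(RY)*y]
def S(tag):
    s=bot.get_state(); print(tag,round(s["t"],1),s["tcp_pos"].round(1) if hasattr(s["tcp_pos"],"round") else s["tcp_pos"],"open",round(s["opening"],3),"gf",s["gripper_force"],"F",np.round(s["contact_force"],1))
def pick(n):
    x,y,z,_=B[n]; o=[np.pi,0,TY+np.pi/2]
    bot.move_ptp([x,y,215],o)
    print("touch",bot.movel([x,y,z],max_speed=90,threshold=8)); S("down")
    bot.grip(0.0,50); S("grip")
    bot.movel([x,y,z+30],max_speed=60); bot.movel([x,y,z+115],max_speed=120); S("up")
def place(n):
    z=B[n][2]; x,y=cell(B[n][3]); o=[np.pi,0,RY+np.pi/2]
    bot.movel([x,y,z+115],rot=o,max_speed=160)
    bot.movel([x,y,z+8],max_speed=70); S("low")
    print("touch",bot.movel([x,y,z-4],max_speed=12,threshold=4)); S("set")
def release(n):
    x,y,z=bot.get_state()["tcp_pos"]
    bot.grip(1.0); S("rel")
    bot.movel([x,y,z+120],max_speed=120)
E
python3 - <<'E'
from h import *
pick("stop")
cv2.imwrite("pics/p1.png",imaging.capture("wrist"))
E
```

```text
touch False
down 8.8 [536.9 119.1  52.5] open 1.002 gf 0.0 F [-0.6 -0.6 -0.3]
grip 9.2 [537.1 119.   52.6] open 0.542 gf 50.90389448683709 F [-0.2 -0.5  3.8]
up 10.7 [535.9 118.9 166.2] open 0.543 gf 51.37164438609034 F [-0.5 -0.7 -1.6]
```

View pics/p1.png

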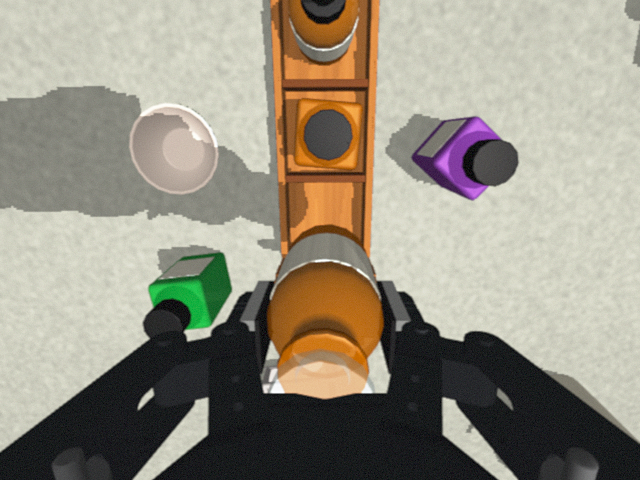

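The stoppered bottle is held upright between the pads at about (325,300), clear of its cell, and the bystanders haven't moved. Opening 0.542 is about 46–48 mm, which fits the body. I'll place it and look before letting go.

Run:
```python
from h import *
place("stop")
cv2.imwrite("pics/p2.png",imaging.capture("wrist"))
```

```text
low 15.2 [ 532.6 -294.7   60.5] open 0.545 gf 51.40582725754939 F [ 0.6  1.1 -2.1]
touch True
set 15.8 [ 532.2 -294.4   52.5] open 0.54 gf 51.99708575732075 F [-0.3  0.5  4.9]
```

View pics/p2.png

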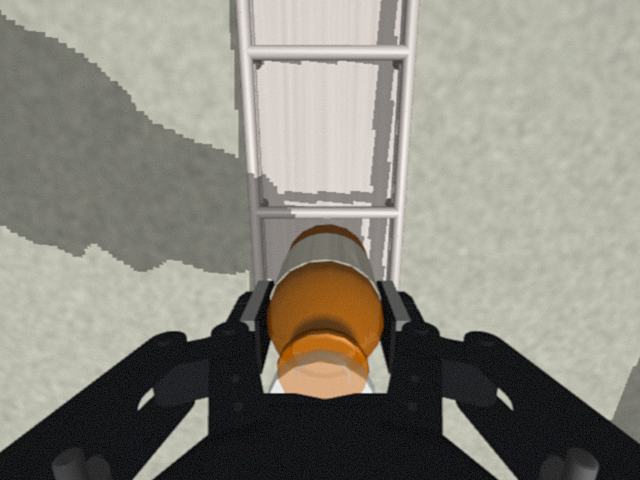

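Contact came at the pick height with the bottle over the last cell. The crossbars sit at rows 212 and 52 and the side rails at columns 252 and 397. I'll cast those to check the rack pose before letting go.

Run:
```python
from h import *
m=imaging.camera_model("wrist")
P=plane(m,[(325,212),(328,52),(253,212),(397,212),(245,52),(412,52)],32)[:,:2]
c,s=np.cos(RY),np.sin(RY); print(((P-RC)@np.array([[c,-s],[s,c]])).round(1).tolist())
```

```text
[[-0.3, -73.0], [1.1, -1.1], [-36.3, -73.0], [35.8, -73.0], [-35.4, -1.1], [38.0, -1.1]]
```

The rack pose agrees within about 1 mm. I'll release and carry on.

Run:
```python
from h import *
release("stop"); pick("square"); place("square")
cv2.imwrite("pics/p3.png",imaging.capture("wrist"));
```

```text
rel 16.4 [ 531.3 -293.7   51.3] open 1.003 gf 0.0 F [ 1.1 -0.3  0.4]
touch False
down 21.3 [537.1 188.6  49.5] open 1.001 gf 0.0 F [ 0.3 -0.2 -0.4]
grip 21.7 [537.4 188.5  49.6] open 0.514 gf 49.008881617337465 F [ 0.5 -0.4  3.8]
up 23.2 [536.1 188.4 163.2] open 0.517 gf 49.676672257483006 F [-0.   0.6 -3. ]
low 27.6 [ 525.1 -223.    57.5] open 0.518 gf 49.70264894887805 F [ 1.  -0.1 -1.4]
touch True
set 28.3 [ 524.8 -222.8   49.5] open 0.516 gf 50.13288591988385 F [-0.7  0.1  5.3]
```

View pics/p3.png

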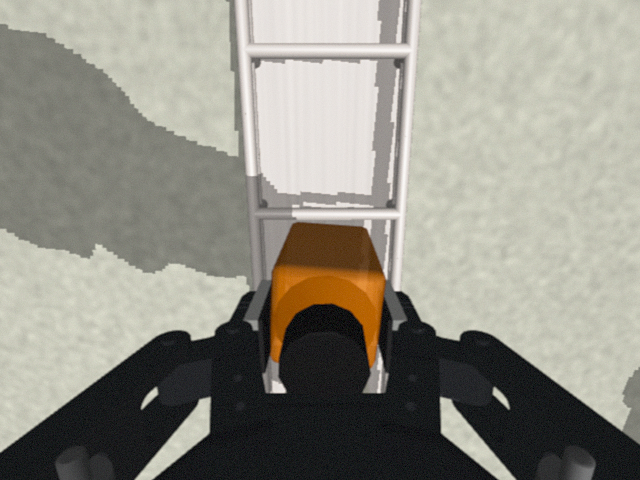

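The square bottle is at (325,300), on the floor of the second cell and square to the rails. Next is the dropper.

Run:
```python
from h import *
release("square"); pick("drop"); place("drop")
cv2.imwrite("pics/p4.png",imaging.capture("wrist"));
```

```text
rel 28.9 [ 523.7 -222.2   48.3] open 1.0 gf 0.0 F [ 0.  -0.3  0.6]
touch False
down 33.7 [533.9 259.6  55.5] open 1.002 gf 0.0 F [ 0.4 -0.4  0. ]
grip 34.2 [534.3 259.6  55.6] open 0.487 gf 50.04950255592121 F [ 0.7 -0.8  4.1]
up 35.7 [532.9 259.3 169.2] open 0.487 gf 50.37749458257167 F [-0.7  0.9 -0.8]
low 40.1 [ 517.6 -151.4   63.4] open 0.489 gf 50.358263359812554 F [-0.3 -0.2 -0.9]
touch True
set 40.7 [ 517.3 -151.3   55.5] open 0.484 gf 50.76121363636048 F [-1.   0.3  4.9]
```

View pics/p4.png

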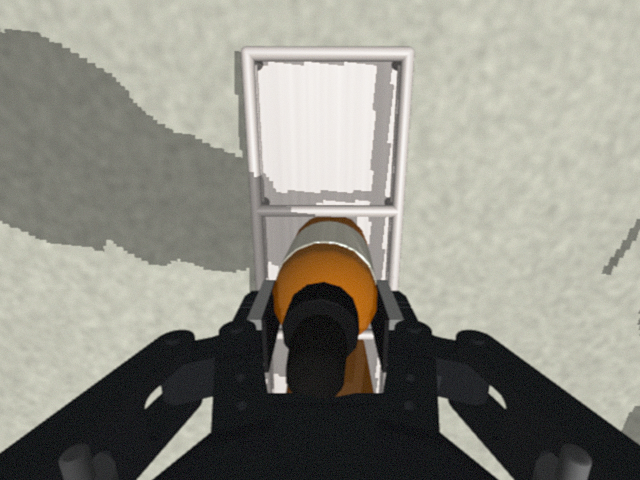

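The dropper bottle is on the floor of the third cell. It sits a few mm toward the leading bar but inside tolerance. The jar is next.

Run:
```python
from h import *
release("drop"); pick("jar"); place("jar"); release("jar")
x,y=480,-186
bot.move_ptp([480,-250,380],[np.pi,0,RY+np.pi/2]); bot.dwell(.3)
m=imaging.camera_model("wrist"); im=imaging.capture("wrist"); t=imaging.capture("top")
cv2.imwrite("pics/e1.png",np.hstack([cv2.resize(im[0:300,250:450],(400,600)),cv2.resize(t[150:350,250:500],(400,320)).repeat(1,0) if 0 else cv2.copyMakeBorder(cv2.resize(t[180:300,300:500],(400,240)),0,360,0,0,0)]))
for n,h in (("stop",120),("square",106),("drop",125),("jar",95)): print(n,proj(m,[*cell(B[n][3]),h]).round(0),proj(imaging.camera_model("top"),[*cell(B[n][3]),h]).round(0))
S("end")
```

```text
rel 41.3 [ 516.4 -150.8   54.7] open 1.0 gf 0.0 F [ 0.5 -0.   0.2]
touch False
down 46.2 [536.4 338.2  50.5] open 0.998 gf 0.0 F [-0.5 -0.1 -0.3]
grip 46.6 [536.5 338.2  50.7] open 0.565 gf 51.233472442254424 F [-0.4 -0.1  5. ]
up 48.2 [535.4 337.7 164.1] open 0.566 gf 51.82516174390912 F [ 0.2 -0.3 -2.2]
low 52.6 [510.1 -79.7  58.4] open 0.563 gf 51.82646661065519 F [-1.1 -0.3 -1.9]
touch True
set 53.3 [509.8 -79.6  50.6] open 0.563 gf 52.36646977253258 F [1.1 0.1 5.6]
rel 53.7 [508.7 -79.3  49.7] open 0.998 gf 0.0 F [ 0.2 -0.2  0.3]
stop [[363. 236.]] [[477. 224.]]
square [[363. 177.]] [[438. 229.]]
drop [[368. 115.]] [[403. 231.]]
jar [[367.  50.]] [[363. 237.]]
end 56.3 [ 480.1 -249.6  379.6] open 1.003 gf 0.0 F [-0.6 -1.   0.7]
```

View pics/e1.png

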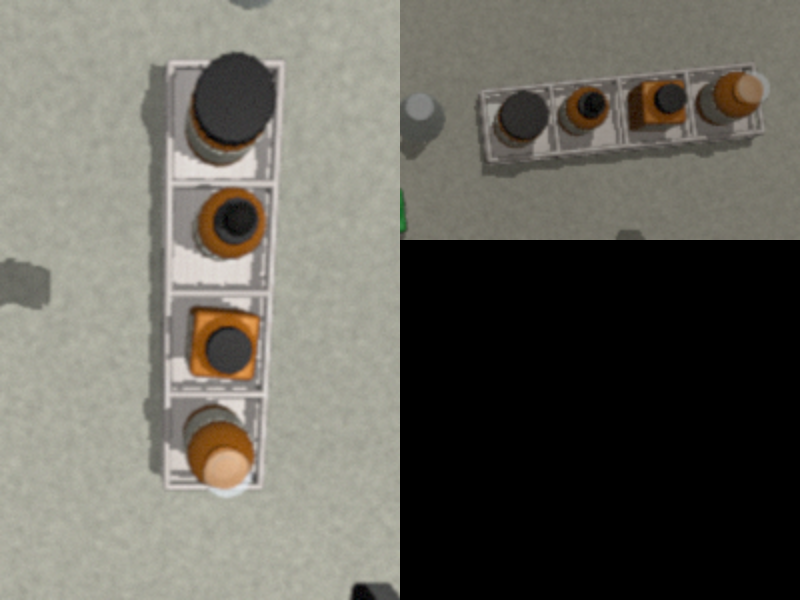

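All four bottles are upright and in order. The dropper's cap, at about (368,108), is 6 px off the projected cell centre (368,115), so I'll measure that offset.

Run:
```python
from h import *
m=imaging.camera_model("wrist"); im=imaging.capture("wrist")
hsv=cv2.cvtColor(im,cv2.COLOR_BGR2HSV)
c,s=np.cos(RY),np.sin(RY); R=np.array([[c,-s],[s,c]])
g=(im.max(2)<75).astype(np.uint8); g[:,:330]=0; g[:,400:]=0; g[270:]=0
n,l,st,ce=cv2.connectedComponentsWithStats(g)
for i in range(1,n):
    if st[i,4]>60: print(st[i],ce[i].round(1),[((plane(m,ce[i],z)[0,:2]-RC)@R).round(1).tolist() for z in (95,106,100,125)])
o=((hsv[...,0]<20)&(hsv[...,1]>120)).astype(np.uint8); o[:92]=0;o[132:]=0;o[:,:330]=0;o[:,400:]=0
k=cv2.morphologyEx(o|((g>0)&(np.arange(480)[:,None]>90)&(np.arange(480)[:,None]<132)).astype(np.uint8),cv2.MORPH_OPEN,np.ones((3,3)))
cs=max(cv2.findContours(k,0,2)[0],key=cv2.contourArea); p,r=cv2.minEnclosingCircle(cs); print(p,r,((plane(m,p,70)[0,:2]-RC)@R).round(1),"r mm",r*(m["position"][2]-70)/334)
t=imaging.capture("top"); mt=imaging.camera_model("top"); gt=(t.max(2)<55).astype(np.uint8)
n,l,st,ce=cv2.connectedComponentsWithStats(gt)
for i in range(1,n):
    if st[i,4]>20 and 340<ce[i][0]<490 and 205<ce[i][1]<265: print("top",st[i],ce[i].round(1),((plane(mt,ce[i],110)[0,:2]-RC)@R).round(1))
```

```text
[ 346   26   42   47 1506] [366.3  49.1] [[-0.2, 108.2], [-1.4, 105.8], [-0.7, 107.1], [-3.5, 101.6]]
[357  99  21  23 387] [367.  109.9] [[3.0, 42.8], [1.7, 42.1], [2.4, 42.5], [-0.6, 40.8]]
[353 163  22  23 397] [363.4 174. ] [[1.2, -33.5], [-0.1, -32.3], [0.6, -32.9], [-2.3, -30.1]]
(365.0, 110.5) 17.614013671875 [ 3.4 43.7] r mm 23.876143820182044
top [414 223   9  22 127] [417.4 234.3] [-7.   6.2]
top [427 222  16  15 180] [434.4 229.1] [ -0.4 -27.8]
top [350 225  24  25 453] [361.4 237.6] [ -2.1 113.9]
top [389 226  14  14 144] [395.2 232.2] [ 1.5 48.1]
top [448 226   7  15  34] [450.1 233.9] [-12.9 -56.6]
```

The dropper is about 7 mm off centre (limit 14), and there's plenty of time. I'll regrasp it and move it 7 mm over for margin.

Run:
```python
from h import *
o=[np.pi,0,RY+np.pi/2]; a=cell(43); b=cell(36)
bot.move_ptp([*a,180],o)
print(bot.movel([*a,55],max_speed=80,threshold=8)); bot.grip(0.0,50); S("grip")
bot.movel([*a,65],max_speed=30); bot.movel([*b,65],max_speed=30)
print(bot.movel([*b,51],max_speed=12,threshold=4)); S("set"); release("drop")
bot.move_ptp([480,-250,380],o); bot.dwell(.3)
m=imaging.camera_model("wrist"); im=imaging.capture("wrist"); t=imaging.capture("top")
g=(im.max(2)<75).astype(np.uint8); n,l,st,ce=cv2.connectedComponentsWithStats(g)
c,s=np.cos(RY),np.sin(RY); R=np.array([[c,-s],[s,c]])
for i in range(1,n):
    if st[i,4]>60 and 330<ce[i][0]<400 and ce[i][1]<260: print(ce[i].round(1),((plane(m,ce[i],105)[0,:2]-RC)@R).round(1))
cv2.imwrite("pics/e2.png",cv2.resize(t[180:330,120:500],None,fx=2,fy=2)); S("end")
```

```text
False
grip 59.5 [ 517.2 -144.4   55.6] open 0.486 gf 50.00986600876786 F [0.7 0.6 5. ]
True
set 61.2 [ 517.3 -151.2   55.5] open 0.49 gf 50.746915735071525 F [-0.3  1.   4.4]
rel 61.7 [ 516.3 -150.8   54.6] open 1.003 gf 0.0 F [0.5 0.4 0.2]
[366.8  49.5] [ -1.2 105.9]
[366.9 116.4] [ 1.5 35.3]
[363.7 174.3] [ -0.1 -32.3]
end 64.2 [ 480.  -249.6  379.4] open 0.995 gf 0.0 F [-0.1 -0.1 -0.9]
```

View pics/e2.png

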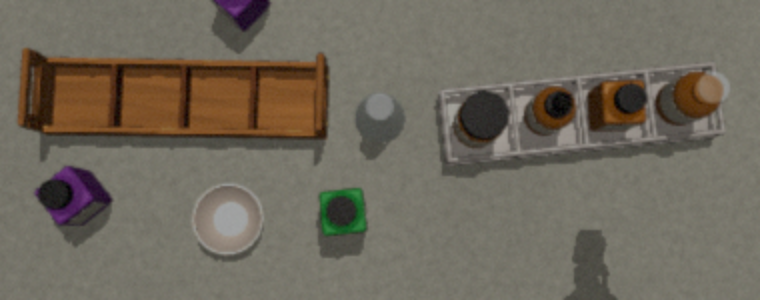

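The tray is empty, and the rack holds jar (483,117), dropper (553,105), square (618,103) and stoppered bottle (692,95), all upright and in order. The flask (380,108) and dish (230,220) haven't moved. I'll hand the job in.

```bash
python3 -c "
from bench import bot
print(bot.sign_off())"
```

```text
the job is handed in; nothing more can be done
None
```

The job is handed in: all four bottles stand upright on the floor of their rack cells in the tray's order, released, with the flask and dish unmoved and about 64 s of the 125 s used; no verdict came back at hand-in.

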